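# Fit the hob's knob on the tap under the steaming pot and hold it pressed

## Robot

A 6-joint arm with a two-finger parallel gripper is mounted at the origin on the work surface. World frame = base frame: x ahead of the robot, y to its left, z up, the work surface at z = 0. Lengths are in m, angles in rad, forces in N, time in s.
With the tool pointing down it reaches from about 0.425 to 0.95 m from the base axis. Payload 3.5 kg.
Tool frame: the origin (TCP) lies between the finger pads; the fingertips stand 22 mm ahead of it and the grasp point (between the pads) lies 3 mm ahead of it (ctrl.nose_length is the z of the fingertips in the tool frame, in m); z points along the fingers, y is the line along which they close (so a half turn about z gives the same grasp; the last joint's range is limited). The gripper opens to 85 mm and grips with 20 to 120 N. Pads are 22 mm wide; open, the fingers measure 114 mm over their backs; the gripper's body (76 mm by 85 mm) begins 54 mm behind the grasp point. The pads swing forward as they close: fully open they stand 13 mm farther back than shut.
Start: joints at [-1.257, 0.286, 1.577, -0, 1.279, -0.15], TCP at [0.302, -0.604, 0.228] pointing down, gripper open.
Joint ranges: [-2.77, 2.77], [-0.9, 2.22], [0.21, 2.48], [-1.53, 4.67], [0.24, 2.81], [-2.84, 2.84]. Speed limits (rad/s): [2.79, 2.79, 3.14, 3.14, 3.14, 3.14].

## Interface

Orientations are given as a unit quaternion [x, y, z, w].
In Python, from plant import ctrl gives the robot as it stands. The module is installed in compiled form; this text tells all that it offers.
- The arm moves only by the tool send_rows, never from a script. Its argument "rows" is text: rows parted by semicolons, each of 7 numbers parted by spaces: the turn, a rotation vector about the tool's x, y, z in shares of 2 rad (1.0 is 2 rad), then the shift along the tool's x, y, z in fractions of the full range, 1 being 750 mm, then the opening, from -1 (shut) to 1 (fully open). A call has 1 to 8 rows; each row is the pose to reach, as a shift and turn from the pose commanded when the call began, along the tool's axes at that moment; what a row does not reach only later rows make up. A row lasts 1/8 s, in which the tool goes at most 62.5 mm and 10.7 degrees, less where a joint would pass 70% of its speed; a pose out of reach is approached as far as the arm can. No shift or turn number may pass 1 either way. A call with a gripper value outside its range is refused whole. The fingers move at their own pace and stop on an object; "grip_force" is the grip in N (left out, the last holds). Time passes only in rows, so rows that repeat a pose let the fingers close. It gives the time, the measured TCP pose, the force, the opening and the grip force at its end, in the units of the state.
- ctrl.get_state(): the state, without advancing time (a new reading comes with each control period).
- ctrl.read_camera(name): name is "side" or "top" or "wrist"; returns a dict with "color" (420x560x3 uint8, red, green, blue), "fx", "fy", "cx", "cy" (pixels), "D" ([k1, k2, p1, p2, k3] as OpenCV has them; the pictures are not rectified), "extrinsics" (4x4, takes a point from world to camera coordinates). Camera axes: x right, y down, z forward; pixel columns grow to the right and rows downward; lengths in m; the calibration is good to about 2 mm. A picture is of the moment at which its call begins. There is no depth.
- ctrl.sign_off(): hands the job in; it is judged then, once.
Trained networks look in a picture, given as the dict that the camera call returned (one of the last four; its "shot" number tells which), for a name from the list of things; names that differ only in an ending like _2 or _b are one class to them, and where a whole thing is asked for, a point or a joint stands for the part that bears it (a point fixed in the world has none). Each returns a list of dicts, best first, with "p" (0 to 1); they miss things now and then, are a little off and sometimes report something else, mostly with a low value. They report only what shows in the picture. A call takes as long as a camera call. They do not tell look-alikes from the thing itself.
- ctrl.look_for(picture, target): "position" ([x, y, z] in m, in the coordinates of the camera as it stood for that picture, good to about 4 mm: the middle of the surface that is visible of it).
The state is a dict: "time": time; "qpos": joint angles; "dq": joint speeds; "joint_efforts": joint torques, N m; "eef_pos": TCP position; "tcp_rot": TCP orientation; "contact_force": force on the tool from outside, world axes, zero at the start; "wrist_torque": the same for the moment, N m; "opening": opening from 0.0 (shut) to 1.0 (fully open); "finger_force": force on a finger pad.
Only numpy, scipy, OpenCV 4.12 (cv2) and the standard library are available. Lean on these libraries where they do the work, as an engineer would, in place of code of your own. Each camera call takes 0.05 s, during which the arm holds its last target. There are 200 camera calls.

## Task

The two-burner gas hob has only one control knob left for its two bare tap stems: put it on the tap of the burner that the big lidded steaming pot stands on, turned so that the flat in its hole matches the flat of the stem, and push it fully home. Press the knob down against the tap's spring and finish with the gripper still on it, holding it pressed down, as one does while the flame catches. Do not press the other tap, and leave the pot, the kettle and the other things on the table where they are.

Things in the scene. Friction and masses are not known exactly. Their poses are not given: they have to be found in the camera images.
- knob: loose black knob, upright on the table, 60 g. Origin: centre of underside. Drum 45 mm wide, 18 high; on it a bar grip 12 mm wide, 18 to 36 mm above the underside, along x from -20 mm to a pointed nose (pointer) at +26. Under it a D-shaped blind hole 14 mm deep, 11.2 wide, flat 2.6 mm off the axis on the +x (pointer) side. Fits freely when its x points as the stem's x, within 0.12 rad.
- left_stem (a point): tip centre of the left (+y) tap stem: upright 10 mm brass D-shaft, 24 mm out of the hob's steel top, tip about 102 mm above the table, top 2 mm chamfered by 1.5. Its flat is 2 mm off the axis and faces the stem's +x; z up. It may stand turned to any setting and turns stiffly (0.08 N m). A knob fully home has its underside 14 mm below this point, 10 mm above the steel.
- right_stem (a point): the same for the right tap stem (towards -y)
- left_press (a joint): how far the left stem is pressed down into its tap: 0 up, 0.006 m at the stop; a spring pushes back with 6 N at the start of the travel and 12 N at the stop
- right_press (a joint): the same for the right stem
- left_burner (a point): centre of the left burner, at the top of its pan support, 108 mm above the table and 150 mm behind the left stem (the left tap feeds the left burner). The hob is 520 mm wide and 300 mm deep, its steel top 78 mm above the table; the stems stand 35 mm from its front edge and 125 mm either side of its middle
- right_burner (a point): the same for the right burner, 150 mm behind the right stem
- pot: the steaming pot: a wide straight steel pot with a flat lid, black lid knob and two side loops, 160 mm across, 158 mm high, on one of the two burners. Origin: centre of its underside
- kettle: a smaller aluminium kettle with spout and arched handle, 148 mm across, 180 mm high, on the other burner. Origin: centre of its underside
- bark_box: round birch-bark box with a wooden lid, 96 mm across, 115 mm high; origin at the centre of its underside
- bark_roll: roll of birch bark, 56 mm thick, 160 mm long, lying along its x; origin under its middle
- basket: open birch-bark basket 130 x 100 mm with an arched handle, 130 mm high; origin at the centre of its underside
- knife: knife in a black sheath, 210 mm long along its x, 21 mm high; origin under its middle
- awl: awl with a wooden handle, 150 mm long along its x, lying; origin under its middle
- glue: white glue bottle, 52 mm across, 120 mm high; origin at the centre of its underside
- phone: black telephone 150 x 72 x 8 mm, lying; origin at the centre of its underside
Not all that is in view belongs to the job. There is more than one size of the knob; the job needs the smaller.

How it is judged:
At the end, for the whole second after the job is handed in: The knob sits fully home (at least 12 of its 14 mm, upright within 0.12 rad, within 3 mm of the axis, flats matched) on the stem of the burner that carries the pot; the fingers still hold the knob (over 2 N) and keep that stem pressed down by more than 3.5 of its 6 mm; the other stem is up (((horizontal distance between pot and left_burner below 0.07 m and z of knob in the frame of left_stem below -0.012 m and horizontal distance between knob and left_stem below 0.003 m and angle between the x axis of knob and the x axis of left_stem, either way round below 0.2 rad and value of joint left_press above 0.0035 m and value of joint right_press below 0.002 m) or (horizontal distance between pot and right_burner below 0.07 m and z of knob in the frame of right_stem below -0.012 m and horizontal distance between knob and right_stem below 0.003 m and angle between the x axis of knob and the x axis of right_stem, either way round below 0.2 rad and value of joint right_press above 0.0035 m and value of joint left_press below 0.002 m)) and contact force between the fingers and knob above 2 N and angle between knob's own z axis and vertical below 0.12 rad); the arm keeps its last pose, push and grip.
It fails at once if the tap of the other burner is pressed in by more than 2 mm ((horizontal distance between pot and left_burner below 0.07 m and value of joint right_press above 0.002 m) or (horizontal distance between pot and right_burner below 0.07 m and value of joint left_press above 0.002 m)).
It fails at once if the pot or the kettle is shifted by more than 15 mm (distance of any of pot, kettle from where it was at the start of the episode above 0.015 m).
It fails at once if another thing on the table is shifted by more than 25 mm (distance of any of bark_box, bark_roll, basket, knife, awl, glue, phone from where it was at the start of the episode above 0.025 m).
It also fails if it takes over 42 s, if anything falls off the work surface, if the arm or the gripper's body presses on something with over 40 N, if the wrist force passes 120 N, or if a joint passes its speed limit or range.

## Working session

There is one attempt and no reset: what is moved stays moved. The work goes in short steps, Python scripts to look and compute and a tool call to move; the robot and the scene stay as the last step left them, time stands still between calls to the robot, and variables do not carry over. Pictures are saved under pics/ and viewed, at most 10 in all, crops included, and the job is handed in when it is done.

Besides the shell and the picture viewer there is one more tool, called after ">>>" by a JSON object that holds its "name" and its "arguments", one argument or row to a line. send_rows: Moves the arm, as the interface text tells. Its arguments: {"type":"object","properties":{"rows":{"type":"string"},"grip_force":{"type":"number"}},"required":["rows"]}

```bash
mkdir -p pics
cat > h.py <<'E'
import numpy as np, cv2
from plant import ctrl
from scipy.spatial.transform import Rotation as R
def K(p): return np.array([[p['fx'],0,p['cx']],[0,p['fy'],p['cy']],[0,0,1.]])
def proj(p,X):
    E=np.array(p['extrinsics']); return cv2.projectPoints(np.atleast_2d(np.array(X,float)),cv2.Rodrigues(E[:3,:3])[0],E[:3,3],K(p),np.array(p['D'],float))[0].reshape(-1,2)
def ray(p,uv):
    E=np.array(p['extrinsics']); n=cv2.undistortPoints(np.array(uv,float).reshape(-1,1,2),K(p),np.array(p['D'],float)).reshape(-1,2)
    d=np.c_[n,np.ones(len(n))]@E[:3,:3]; return -E[:3,:3].T@E[:3,3],d
def atz(p,uv,z):
    o,d=ray(p,uv); return o+d*((z-o[2])/d[:,2:])
def w(p,x):
    E=np.array(p['extrinsics']); return E[:3,:3].T@(np.array(x)-E[:3,3])
def save(p,n,crop=None,s=1):
    im=p['color'][:,:,::-1]
    if crop: im=im[crop[1]:crop[3],crop[0]:crop[2]]
    cv2.imwrite('pics/'+n,cv2.resize(im,None,fx=s,fy=s,interpolation=cv2.INTER_CUBIC))
E
python3 - <<'E'
from h import *
ps=[ctrl.read_camera(n) for n in('top','side','wrist')]
for p in ps[:2]:
  print('cam',ray(p,[[280,210]])[0])
  for t in('knob','left_stem','right_stem','pot','kettle','left_burner'):
    print(t,[(round(r['p'],2),w(p,r['position']).round(3).tolist()) for r in ctrl.look_for(p,t)][:3])
im=np.hstack([p['color'] for p in ps[:2]])
save(ps[0],'top.png');save(ps[1],'side.png')
E
```

```text
cam [ 0.41161418 -0.06046967  1.25203165]
knob [(0.54, [0.577, -0.307, 0.027]), (0.51, [0.472, -0.344, 0.02])]
left_stem []
right_stem [(0.36, [0.312, -0.343, 0.011])]
pot [(0.9, [0.645, 0.267, 0.234])]
kettle [(0.89, [0.639, 0.032, 0.203])]
left_burner [(0.89, [0.589, 0.172, 0.075]), (0.51, [0.547, -0.553, 0.014])]
cam [ 0.16697014 -1.38796266  0.9909516 ]
knob [(0.94, [0.57, -0.321, 0.023]), (0.59, [0.465, -0.361, 0.015])]
left_stem []
right_stem []
pot [(0.87, [0.63, 0.232, 0.206])]
kettle [(0.78, [0.641, -0.004, 0.175])]
left_burner [(0.87, [0.603, -0.043, 0.07])]
```

View pics/top.png

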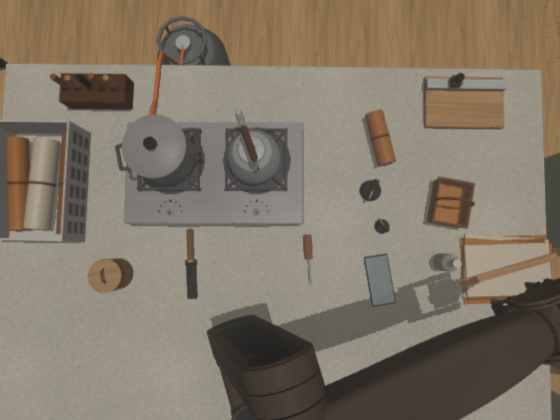

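View pics/side.png

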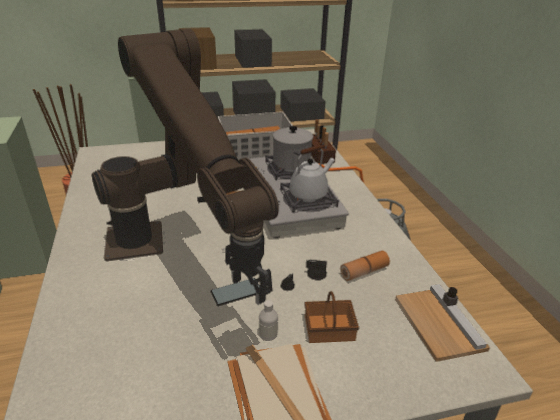

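The pot (155,147) is on the left burner and the kettle is on the right. Left stem shows near (170,210). The smaller knob is at (382,226) and the larger one at (371,190). Next I'll measure the knob and stem closely.

```bash
cat >> h.py <<'E'
def delta(pos,yaw):
    "rotvec deg, shift mm from the current pose to TCP pos with tool-y line at world yaw (tool down)"
    s=ctrl.get_state(); T=R.from_quat(s['tcp_rot'])
    best=None
    for k in(0,np.pi):
        c=np.cos(yaw+k);n=np.sin(yaw+k)
        y=np.array([c,n,0]);z=np.array([0,0,-1.]);x=np.cross(y,z)
        r=(T.inv()*R.from_matrix(np.c_[x,y,z])).as_rotvec(degrees=True)
        if best is None or np.linalg.norm(r)<np.linalg.norm(best): best=r; 
    return best.round(1),(T.inv().apply(np.array(pos)-s['eef_pos'])*1e3).round(1)
E
python3 - <<'E'
from h import *
p=ctrl.read_camera('top');s=ctrl.get_state()
print(s['eef_pos'],R.from_quat(s['tcp_rot']).as_matrix().round(3).tolist(),s['opening'],s['contact_force'])
print('stemL',atz(p,[[170,210]],.09),'R',atz(p,[[256,210]],.09),'knob',atz(p,[[382,226]],.02), atz(p,[[125,224],[303,224]],.078))
wp=ctrl.read_camera('wrist'); E=np.array(wp['extrinsics']);T=R.from_quat(s['tcp_rot'])
o,d=ray(wp,[[280,210]]);print('wrist cam in tool',T.inv().apply(o-s['eef_pos']),T.inv().apply(d))
save(p,'a.png',(120,180,420,300),2.6)
print(delta([.40,-.345,.25],np.pi/2))
E
```

```text
[ 0.30199022 -0.60367363  0.22847242] [[0.894, 0.447, 0.0], [0.447, -0.894, -0.0], [-0.0, 0.0, -1.0]] 0.9992061057187318 [-0.19345691 -0.12991655  0.03744516]
stemL [[0.50221731 0.2744681  0.09      ]] R [[0.50652572 0.02808675 0.09      ]] knob [[ 0.47068835 -0.34624325  0.02      ]] [[ 0.46028725  0.40708591  0.078     ]
 [ 0.46957863 -0.10688024  0.078     ]]
wrist cam in tool [ 8.21884713e-02 -9.66457440e-05 -1.45366405e-01] [[-0.3170255  -0.01364885  0.94841518]]
(array([ 0. , -0. , 26.6]), array([ 203.4, -187.5,  -21.6]))
```

View pics/a.png

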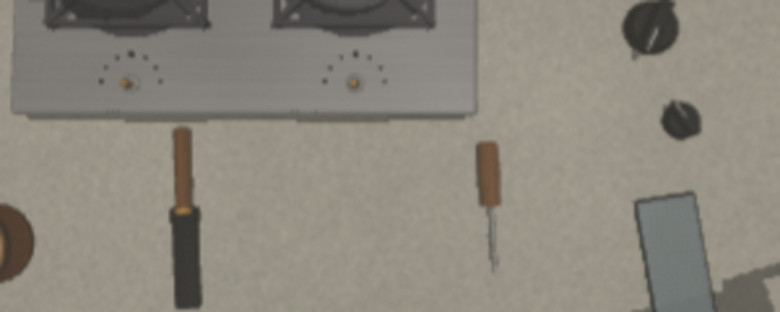

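Run:
```python
from h import *
print(delta([.45,-.346,.22],np.radians(-90)),delta([.45,-.346,.22],np.radians(-63.4)))
```

```text
(array([ 0. , -0. , 26.6]), array([ 247.6, -164.2,    8.4])) (array([ 0., -0., -0.]), array([ 247.6, -164.2,    8.4]))
```

The manual's scale: shifts go in shares of 750 mm and turns go in shares of 2 rad. Converting my numbers, 248 mm / 750 = 0.3307, -164 mm / 750 = -0.2187.

>>> {"name": "send_rows", "arguments": {
  "rows": "0 0 0 0.0667 -0.044 0.0027 1;0 0 0 0.132 -0.088 0.0053 1;0 0 0 0.1987 -0.132 0.0067 1;0 0 0 0.264 -0.1747 0.0093 1;0 0 0 0.3307 -0.2187 0.0107 1;0 0 0 0.3307 -0.2187 0.0107 1"
}}

```text
time: 1.6
eef_pos: [0.452, -0.3427, 0.2205]
tcp_rot: [0.973, 0.233, 0.0, -0.0]
contact_force: [-0.5, -0.5, -0.8]
opening: 1.005
finger_force: 0.0
```

Run:
```python
from h import *
p=ctrl.read_camera('wrist');s=ctrl.get_state();print(s['eef_pos'],s['time'])
for r in ctrl.look_for(p,'knob'): print(r['p'],w(p,r['position']))
print(proj(p,[[.4707,-.346,.03]]))
save(p,'k.png')
```

```text
[ 0.45125443 -0.34455476  0.22064527] 1.65
0.8 [ 0.57886143 -0.31124914  0.02592247]
0.74 [ 0.4755706  -0.34589216  0.01832802]
0.22 [ 0.40218121 -0.13080558  0.02181243]
[[297.20791025 164.7464192 ]]
```

View pics/k.png

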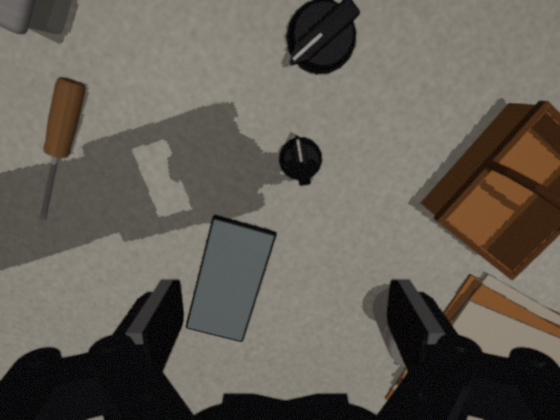

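Small knob at about (301,158), its white line on the upper half; larger one at (321,36). I need a zoom to settle the nose direction.

Run:
```python
from h import *
p=ctrl.read_camera('wrist')
im=p['color'].astype(float); im=np.clip(255*(im/255)**.5,0,255).astype(np.uint8); p['color']=im
save(p,'k2.png',(260,0,370,200),4 if 0 else 3)
print(proj(p,[[.4707,-.346,0],[.4707,-.346,.036],[.4957,-.346,.036],[.4707,-.321,.036]]).round(1))
```

```text
[[293.8 156.2]
 [294.7 163. ]
 [307.3 138.7]
 [270.5 150.9]]
```

View pics/k2.png

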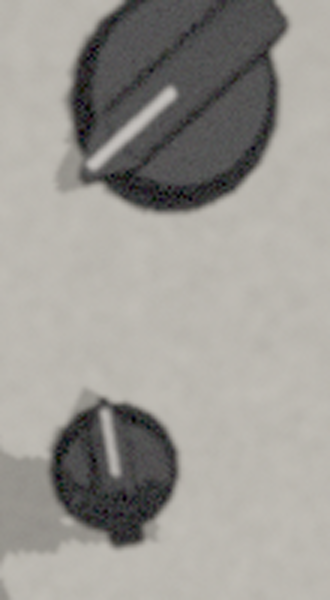

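The small knob's white line runs from its middle up to the pointed nose, tip at full-image (294.3,134.5), with the bar's tail at (302.3,180.5). Drum centre is at about (298.3,155).

Run:
```python
from h import *
p=ctrl.read_camera('wrist')
a=atz(p,[[294.3,134.5],[302.3,180.5],[298.7,158.3]],.036);print(a)
d=a[0]-a[1];print('len',np.linalg.norm(d),'yaw',np.degrees(np.arctan2(d[1],d[0])))
e=a[0]-a[2];print('line yaw',np.degrees(np.arctan2(e[1],e[0])))
print('drum',atz(p,[[298.3,155]],.014)); u=d/np.linalg.norm(d);print('c from nose',a[0]-.026*u,a[1]+.02*u)
s=ctrl.get_state();yaw=np.arctan2(d[1],d[0]);print(s['qpos'].round(3) if hasattr(s['qpos'],'round') else s['qpos'])
print(delta([.469,-.3495,.12],yaw+np.pi/2))
print('stem view',delta([.45,.2745,.22],-np.pi/2))
```

```text
[[ 0.49338678 -0.33456422  0.036     ]
 [ 0.45865996 -0.36078259  0.036     ]
 [ 0.47586288 -0.34808737  0.036     ]]
len 0.04351270151661763 yaw 37.05240327612121
line yaw 37.657280659453896
drum [[ 0.47539837 -0.34879995  0.014     ]]
c from nose [ 0.47263658 -0.3502304   0.036     ] [ 0.47462165 -0.34873169  0.036     ]
[-0.835  0.059  1.851 -0.     1.231  0.273]
(array([  0. ,   0. , -10.5]), array([ 15.9,  10.6, 100.6]))
stem view (array([ 0. ,  0. , 26.5]), array([ 2.774e+02, -5.562e+02,  2.000e-01]))
```

Run:
```python
from h import *
print(delta([.474,-.3493,.11],np.radians(127.3)))
```

```text
(array([  0. ,   0. , -10.8]), array([ 20.5,  12.6, 110.6]))
```

To row units: 110.6 mm / 750 = 0.1475, 20.5 mm / 750 = 0.0273, -10.8 degrees / 114.5916 = -0.0942.

>>> {"name": "send_rows", "arguments": {
  "rows": "0 0 -0.0436 0.0133 0.008 0.0733 1;0 0 -0.0942 0.0273 0.0168 0.1475 0.3;0 0 -0.0942 0.0273 0.0168 0.1475 0.3;0 0 -0.0942 0.0273 0.0168 0.1475 0.3"
}}

```text
time: 2.3
eef_pos: [0.4746, -0.3499, 0.1116]
tcp_rot: [0.948, 0.319, 0.0, 0.001]
contact_force: [0.3, -0.1, 0.0]
opening: 0.649
finger_force: 0.0
```

Run:
```python
from h import *
p=ctrl.read_camera('wrist');s=ctrl.get_state();print(s['eef_pos'],s['opening'])
T=R.from_quat(s['tcp_rot'])
print(proj(p,[[.474,-.3493,.036],[.474,-.3493,0.018]]))
print(delta([.474,-.3493,.043],np.radians(127.3)))
p['color']=np.clip(255*(p['color']/255.)**.5,0,255).astype(np.uint8)
save(p,'k3.png',(140,130,420,340),2.8)
```

```text
[ 0.47510553 -0.35023717  0.11277767] 0.6522492348152593
[[283.44330519 222.22142149]
 [283.4930387  213.27886058]]
(array([ 0.3, -0. , -0.1]), array([-0.3, -1.7, 69.8]))
```

View pics/k3.png

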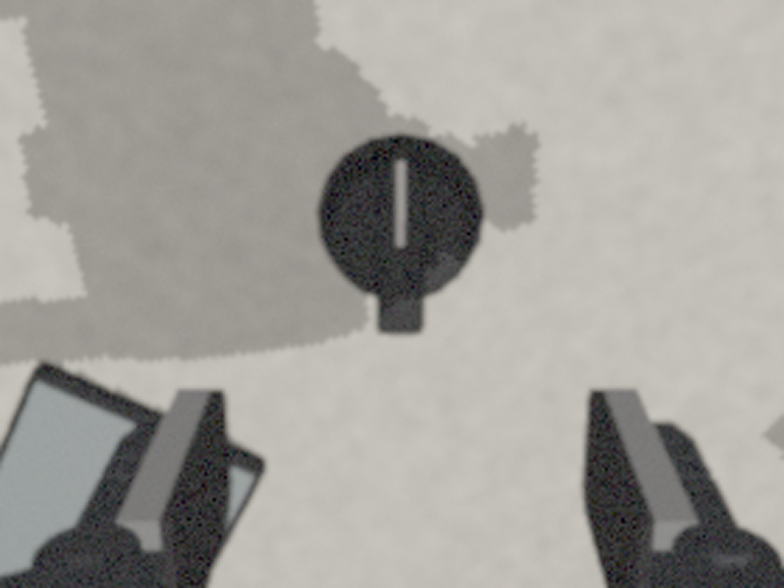

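Pads are well aligned with the bar, which is vertical in the image. The tail end is at about (282.9,248.6), the drum spans columns 254–312 and its top edge is row 177.5. I'll fit the centre along the bar from these.

Run:
```python
from h import *
p=ctrl.read_camera('wrist');s=ctrl.get_state();print(s['eef_pos'])
y=np.radians(37.3);u=np.array([np.cos(y),np.sin(y),0]);c0=np.array([.474,-.3493,0]);t=np.linspace(0,6.28,200)
for e in(-.002,0,.002,.004):
  c=c0+e*u
  circ=lambda z:proj(p,c+np.c_[.0225*np.cos(t),.0225*np.sin(t),0*t+z])
  b,a=circ(0.0),circ(.018)
  print(e,'tail',proj(p,c-.02*u+[0,0,.036]).round(1),'nose',proj(p,c+.026*u+[0,0,.036]).round(1),'bot',b.min(0).round(1),b.max(0).round(1),'top',a.min(0).round(1),a.max(0).round(1))
```

```text
[ 0.47537152 -0.35023117  0.11326082]
-0.002 tail [[282.3 252.4]] nose [[282.1 186.7]] bot [252.5 178.8] [312.1 235.4] top [250.5 184.9] [314.  244.9]
0 tail [[282.2 249.7]] nose [[282.1 183.6]] bot [252.4 176.1] [312.2 233. ] top [250.4 182.1] [314.1 242.4]
0.002 tail [[282.2 247. ]] nose [[282.1 180.6]] bot [252.4 173.5] [312.2 230.6] top [250.3 179.3] [314.2 239.9]
0.004 tail [[282.2 244.3]] nose [[282.  177.5]] bot [252.3 170.8] [312.3 228.2] top [250.2 176.4] [314.2 237.3]
```

To row units: 68 mm / 750 = 0.0907, 60 mm / 750 = 0.08.

>>> {"name": "send_rows", "arguments": {
  "rows": "0 0 0 0 -0.0013 0.0533 0.3;0 0 0 0 -0.0013 0.08 0.1;0 0 0 0 -0.0013 0.0907 0;0 0 0 0 -0.0013 0.0907 0"
}}

```text
time: 2.9
eef_pos: [0.474, -0.3476, 0.0423]
tcp_rot: [0.947, 0.32, 0.0, 0.0]
contact_force: [0.8, -0.3, 0.2]
opening: 0.499
finger_force: 0.0
```

>>> {"name": "send_rows", "arguments": {
  "rows": "0 0 0 0 0 0 -1;0 0 0 0 0 0 -1;0 0 0 0 0 0 -1;0 0 0 0 0 0 -1;0 0 0 0 0 0 -1",
  "grip_force": 50
}}

```text
time: 3.52
eef_pos: [0.4738, -0.3473, 0.0418]
tcp_rot: [0.947, 0.32, 0.0, -0.0]
contact_force: [-0.3, -0.4, -0.7]
opening: -0.002
finger_force: 0.0
```

Run:
```python
from h import *
p=ctrl.read_camera('wrist');s=ctrl.get_state();print(s['eef_pos'],s['opening'],s['finger_force'],ctrl.__dict__.get('nose_length') if hasattr(ctrl,'__dict__') else '', ctrl.nose_length)
q=ctrl.read_camera('side')
p['color']=np.clip(255*(p['color']/255.)**.5,0,255).astype(np.uint8)
q['color']=np.clip(255*(q['color']/255.)**.5,0,255).astype(np.uint8)
a=cv2.resize(p['color'][130:380,130:430],None,fx=1.9,fy=1.9); b=cv2.resize(q['color'][210:335,200:300],None,fx=3.8,fy=3.8,interpolation=cv2.INTER_CUBIC)
h=min(a.shape[0],b.shape[0]);im=np.hstack([a[:h],b[:h]])[:,:,::-1]; print(im.shape)
im=im[:,:800] if im.shape[1]<=800 else cv2.resize(im,(800,int(h*800/im.shape[1])))
cv2.imwrite('pics/g.png',im)
```

```text
[ 0.47377851 -0.34732892  0.04181485] -0.0012411868226901723 0.0 None 0.022
(475, 950, 3)
```

View pics/g.png

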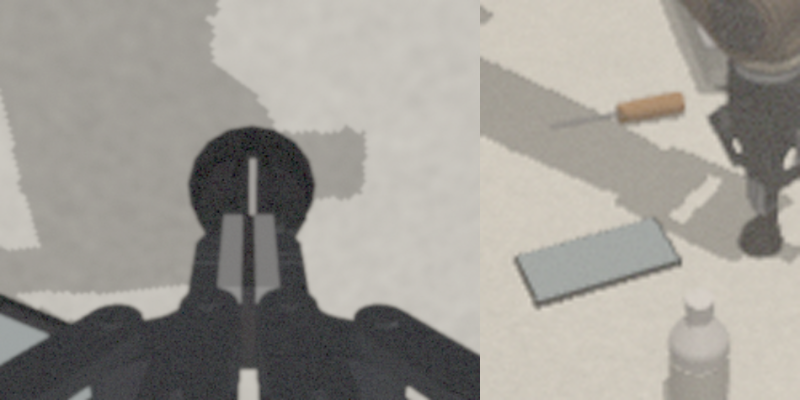

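The pads look almost shut (front faces at crop (218–245) and (252–280), tip edge at row 213), with the drum still ahead at columns 189–314, top row 127. I'll check whether the knob was displaced or pads closed above/behind it.

```bash
python3 - <<'E'
from h import *
p=ctrl.read_camera('wrist');s=ctrl.get_state()
T=R.from_quat(s['tcp_rot']);t=np.linspace(0,6.28,200)
for z in(.022,.012,.003,-.01): print('tip z',z,proj(p,s['eef_pos']+T.apply([[.011,-.005,z],[.011,.005,z],[-.011,0,z]])).round(1).tolist())
y=np.radians(37.3);u=np.array([np.cos(y),np.sin(y),0])
for e in(0,.004,.008,.012):
  c=np.array([.474,-.3493,0])+e*u
  b=[proj(p,c+np.c_[.0225*np.cos(t),.0225*np.sin(t),0*t+z]) for z in(0,.018)]
  print(e,[(a.min(0).round(),a.max(0).round()) for a in b],proj(p,[c+.026*u+[0,0,.036],c+[0,0,.036],c-.02*u+[0,0,.036]]).round().tolist())
E
python3 -c "
print('observed drum cols',130+189/1.6,130+314/1.6,'top',130+127/1.6,'tips row',130+213/1.6,'cols',130+218/1.6,130+280/1.6,'line',130+157/1.6,130+253/1.6)"
```

```text
tip z 0.022 [[275.0, 238.7], [294.8, 238.7], [284.8, 277.4]]
tip z 0.012 [[274.4, 246.9], [295.3, 246.9], [284.8, 287.3]]
tip z 0.003 [[273.9, 255.1], [295.9, 255.1], [284.8, 297.2]]
tip z -0.01 [[273.0, 268.6], [296.8, 268.6], [284.8, 313.2]]
0 [(array([248., 207.]), array([328., 280.])), (array([245., 218.]), array([331., 296.]))] [[289.0, 224.0], [288.0, 276.0], [288.0, 312.0]]
0.004 [(array([248., 200.]), array([328., 274.])), (array([245., 210.]), array([332., 290.]))] [[289.0, 216.0], [289.0, 268.0], [288.0, 305.0]]
0.008 [(array([248., 193.]), array([328., 267.])), (array([244., 203.]), array([332., 283.]))] [[289.0, 207.0], [289.0, 260.0], [288.0, 298.0]]
0.012 [(array([248., 186.]), array([328., 261.])), (array([244., 195.]), array([332., 277.]))] [[289.0, 199.0], [289.0, 253.0], [288.0, 290.0]]
observed drum cols 248.125 326.25 top 209.375 tips row 263.125 cols 266.25 305.0 line 228.125 288.125
```

The knob has not moved, but the tips seem higher than reckoned: they shut above the bar. I'll probe down gently with the shut fingers.

To row units: 2 mm / 750 = 0.0027.

>>> {"name": "send_rows", "arguments": {
  "rows": "0 0 0 0 0 0.0027 -1;0 0 0 0 0 0.0027 -1;0 0 0 0 0 0.0027 -1"
}}

```text
time: 4.05
eef_pos: [0.4737, -0.3473, 0.0397]
tcp_rot: [0.947, 0.32, -0.0, -0.0]
contact_force: [-0.7, 0.6, -0.4]
opening: -0.002
finger_force: 0.0
```

Run:
```python
from h import *
s=ctrl.get_state();print(s['eef_pos'],s['contact_force'],s['opening'],s['qpos'])
p=ctrl.read_camera('side');print(proj(p,[s['eef_pos']+np.array([0,0,-.022]),s['eef_pos'],[.4745,-.349,0]]))
p['color']=np.clip(255*(p['color']/255.)**.4,0,255).astype(np.uint8)
save(p,'s.png',(250,215,310,295),7)
```

```text
[ 0.47374294 -0.34732036  0.03974077] [-0.66529843  0.55444312 -0.43687443] -0.0017788023572500433 [-8.05266996e-01  3.21973874e-01  1.91180907e+00  5.68185471e-05
  9.07950114e-01  1.13275757e-01]
[[288.00210311 280.47981935]
 [288.20841957 275.19741332]
 [288.20353712 284.99380355]]
```

View pics/s.png

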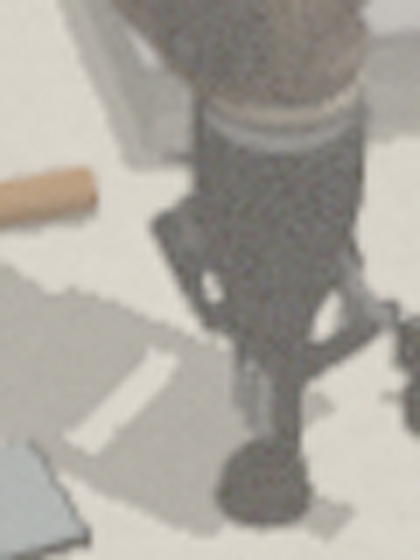

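To row units: 4 mm / 750 = 0.0053, 2 mm / 750 = 0.0027.

>>> {"name": "send_rows", "arguments": {
  "rows": "0 0 0 0 0 0.0027 -1;0 0 0 0 0 0.0053 -1;0 0 0 0 0 0.0053 -1"
}}

```text
time: 4.47
eef_pos: [0.4736, -0.3472, 0.0355]
tcp_rot: [0.947, 0.32, -0.0, -0.0]
contact_force: [-0.3, -0.5, -0.6]
opening: -0.001
finger_force: 0.0
```

To row units: 2 mm / 750 = 0.0027.

>>> {"name": "send_rows", "arguments": {
  "rows": "0 0 0 0 0 0.0027 -1;0 0 0 0 0 0.0027 -1"
}}

```text
time: 4.72
eef_pos: [0.4737, -0.3472, 0.0336]
tcp_rot: [0.947, 0.32, -0.0, -0.0]
contact_force: [-0.9, 0.3, 0.4]
opening: 0.002
finger_force: 0.0
```

Run:
```python
from h import *
p=ctrl.read_camera('wrist');s=ctrl.get_state();q=ctrl.read_camera('side')
T=R.from_quat(s['tcp_rot'])
g=lambda im:np.clip(255*(np.clip(im/110.,0,1))**.45,0,255).astype(np.uint8)
for r in ctrl.look_for(p,'knob')+ctrl.look_for(q,'knob'): print(r['p'])
for P in(p,q):
  for r in ctrl.look_for(P,'knob'): print(r['p'],w(P,r['position']).round(3))
a=cv2.resize(g(cv2.bilateralFilter(p['color'],5,15,3))[190:340,220:350],None,fx=4,fy=4,interpolation=cv2.INTER_CUBIC)
b=cv2.resize(g(cv2.bilateralFilter(q['color'],3,10,2))[255:298,268:310],None,fx=6.5,fy=6.5,interpolation=cv2.INTER_CUBIC)
im=np.zeros((600,800,3),np.uint8);im[:a.shape[0],:a.shape[1]]=a;im[:b.shape[0],525:525+b.shape[1]]=b
cv2.imwrite('pics/c.png',im[:,:,::-1])
```

```text
0.71
0.6
0.92
0.44
0.71 [ 0.571 -0.313  0.026]
0.6 [ 0.483 -0.338  0.017]
0.92 [ 0.571 -0.323  0.025]
0.44 [ 0.465 -0.355  0.015]
```

View pics/c.png

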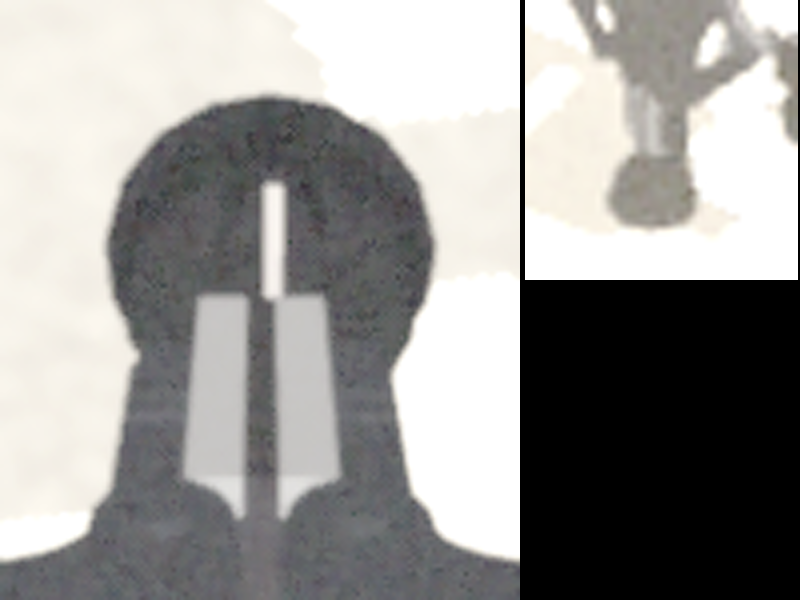

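Wrist view: fingers shut, edges at (197–247) and (275–325), tip row 298, standing above the bar, with the white line at column 274. Knob size and the side view both say the tips are some 15–25 mm higher than the state tells. I'll keep probing down to contact.

To row units: 4 mm / 750 = 0.0053, 2 mm / 750 = 0.0027.

>>> {"name": "send_rows", "arguments": {
  "rows": "0 0 0 0 0 0.0027 -1;0 0 0 0 0 0.0053 -1;0 0 0 0 0 0.0053 -1"
}}

```text
time: 5.4
eef_pos: [0.4742, -0.3477, 0.0331]
tcp_rot: [0.947, 0.321, -0.0, -0.0]
contact_force: [-6.4, 4.3, 15.4]
opening: -0.0
finger_force: 7.9
```

To row units: 3 mm / 750 = 0.004, 2 mm / 750 = 0.0027.

>>> {"name": "send_rows", "arguments": {
  "rows": "0 0 0 0 0 0.0027 -1;0 0 0 0 0 0.004 -1;0 0 0 0 0 0.004 -1"
}}

```text
time: 5.78
eef_pos: [0.4745, -0.3479, 0.0331]
tcp_rot: [0.947, 0.321, -0.001, -0.001]
contact_force: [-9.8, 9.5, 29.8]
opening: 0.001
finger_force: 14.9
```

Contact with the bar's top came at TCP z ≈ 0.033, so I grasp about 16 mm lower than that.

To row units: -25 mm / 750 = -0.0333, 1 mm / 750 = 0.0013.

>>> {"name": "send_rows", "arguments": {
  "rows": "0 0 0 0 0.0013 -0.0333 -1;0 0 0 0 0.0013 -0.0333 -0.2;0 0 0 0 0.0013 -0.0333 -0.2;0 0 0 0 0.0013 -0.0333 -0.2;0 0 0 0 0.0013 -0.0333 -0.2"
}}

```text
time: 6.4
eef_pos: [0.4739, -0.3477, 0.0507]
tcp_rot: [0.947, 0.32, -0.0, -0.001]
contact_force: [-0.2, 0.4, -0.3]
opening: 0.401
finger_force: 0.0
```

To row units: 33 mm / 750 = 0.044, 30 mm / 750 = 0.04.

>>> {"name": "send_rows", "arguments": {
  "rows": "0 0 0 0 0 0.016 -0.2;0 0 0 0 0 0.032 -0.2;0 0 0 0 0 0.04 -0.2;0 0 0 0 0 0.044 -0.2;0 0 0 0 0 0.044 -0.2"
}}

```text
time: 7.02
eef_pos: [0.4744, -0.3481, 0.0186]
tcp_rot: [0.947, 0.32, -0.0, -0.0]
contact_force: [-0.5, 0.3, 0.4]
opening: 0.396
finger_force: 0.0
```

>>> {"name": "send_rows", "arguments": {
  "rows": "0 0 0 0 0 0 -1;0 0 0 0 0 0 -1;0 0 0 0 0 0 -1;0 0 0 0 0 0 -1",
  "grip_force": 40
}}

```text
time: 7.52
eef_pos: [0.4747, -0.3485, 0.0194]
tcp_rot: [0.947, 0.32, 0.0, 0.0]
contact_force: [0.2, -0.0, 2.2]
opening: 0.127
finger_force: 41.2
```

Grasped: opening 0.127 ≈ 11 mm, 41 N. Now lift and travel to view the left stem.

Run:
```python
from h import *
s=ctrl.get_state();T=R.from_quat(s['tcp_rot']);print(T.as_matrix().round(3)[:,:2].tolist())
for P in([.47,-.349,.2],[.455,-.05,.22],[.455,.2445,.22]): print((T.inv().apply(np.array(P)-s['eef_pos'])*1e3).round(1))
```

```text
[[0.795, 0.607], [0.607, -0.795], [0.0, 0.001]]
[  -4.    -2.2 -180.6]
[ 165.5 -248.9 -200.8]
[ 344.3 -483.  -201.1]
```

To row units: -200 mm / 750 = -0.2667, -180 mm / 750 = -0.24.

>>> {"name": "send_rows", "arguments": {
  "rows": "0 0 0 0 0 -0.0133 -1;0 0 0 -0.0013 -0.0013 -0.08 -1;0 0 0 -0.0027 -0.0027 -0.16 -1;0 0 0 -0.0053 -0.0027 -0.24 -1;0 0 0 0.04 -0.0667 -0.2467 -1;0 0 0 0.0853 -0.1333 -0.2533 -1;0 0 0 0.1307 -0.2 -0.26 -1;0 0 0 0.176 -0.2667 -0.2667 -1"
}}

```text
time: 8.52
eef_pos: [0.4572, -0.1072, 0.2193]
tcp_rot: [0.947, 0.32, 0.0, 0.0]
contact_force: [0.0, 0.7, 0.1]
opening: 0.126
finger_force: 40.9
```

To row units: -283 mm / 750 = -0.3773, -234 mm / 750 = -0.312.

>>> {"name": "send_rows", "arguments": {
  "rows": "0 0 0 0.0467 -0.064 0 -1;0 0 0 0.0933 -0.1253 0 -1;0 0 0 0.14 -0.188 0 -1;0 0 0 0.1867 -0.2493 0 -1;0 0 0 0.2333 -0.312 0 -1;0 0 0 0.2827 -0.3773 0 -1;0 0 0 0.2827 -0.3773 0 -1;0 0 0 0.2827 -0.3773 0 -1"
}}

```text
time: 9.52
eef_pos: [0.4542, 0.2444, 0.2187]
tcp_rot: [0.947, 0.321, -0.0, 0.0]
contact_force: [0.1, -0.7, -1.0]
opening: 0.129
finger_force: 40.9
```

Run:
```python
from h import *
import json
s=ctrl.get_state();print(s['eef_pos'],s['opening'],s['finger_force'])
p=ctrl.read_camera('wrist');t=ctrl.read_camera('top')
print('kettle/stem', proj(p,[[.502,.2745,.102],[.502,.2745,.078]]).round(1), proj(t,[[.502,.2745,.102]]))
print([(r['p'],w(p,r['position']).round(4)) for r in ctrl.look_for(p,'left_stem')],[(r['p'],w(t,r['position']).round(4)) for r in ctrl.look_for(t,'left_stem')])
u=proj(p,[[.502,.2745,.102]])[0].astype(int)
np.save('w.npy',p['color'])
# orange (brass) blob
h=cv2.cvtColor(p['color'],cv2.COLOR_RGB2HSV)
m=cv2.inRange(h,(8,70,60),(28,255,255)); n,l,st,c=cv2.connectedComponentsWithStats(m)
for i in range(1,n):
  if st[i,4]>15: print(st[i],c[i].round(1))
```

```text
[0.45417408 0.24443494 0.21873783] 0.12853331126050332 40.88810920715332
kettle/stem [[292.2 128.2]
 [291.6 125.1]] [[168.78472162 209.72587083]]
[(0.55, array([0.5   , 0.2826, 0.0999]))] []
[   0  114   83   98 3643] [ 51.3 154.8]
[280 119  11  15 121] [284.9 126.7]
[   0  131   36  103 2704] [ 14.5 184.6]
[ 233  177   66   85 1369] [268.5 212.7]
[501 290  23  19 222] [512.1 298.9]
[487 355  36  35 654] [505.6 372.4]
```

To row units: 68 mm / 750 = 0.0907, 35 mm / 750 = 0.0467.

>>> {"name": "send_rows", "arguments": {
  "rows": "0 0 0 0 0 0.0467 -1;0 0 0 0 0 0.0907 -1;0 0 0 0 0 0.0907 -1;0 0 0 0 0 0.0907 -1;0 0 0 0 0 0.0907 -1"
}}

```text
time: 10.35
eef_pos: [0.4559, 0.2446, 0.1529]
tcp_rot: [0.947, 0.32, 0.002, 0.0]
contact_force: [-0.2, -0.0, -0.5]
opening: 0.128
finger_force: 40.9
```

```bash
cat > st.py <<'E'
from h import *
s=ctrl.get_state();print(s['eef_pos'],s['finger_force'])
p=ctrl.read_camera('wrist');p2=ctrl.read_camera('wrist');t=ctrl.read_camera('top')
print([(r['p'],w(p,r['position']).round(4)) for r in ctrl.look_for(p,'left_stem')])
print([(r['p'],w(p,r['position']).round(4),proj(p,[w(p,r['position'])]).round(0)) for r in ctrl.look_for(p,'knob')])
h=cv2.cvtColor(p['color'],cv2.COLOR_RGB2HSV)
m=cv2.inRange(h,(8,70,60),(28,255,255)); n,l,st,c=cv2.connectedComponentsWithStats(m)
for i in range(1,n):
  if 40<st[i,4]<1500: print(st[i],c[i].round(1),atz(p,[c[i]],.1).round(4))
E
cat > run.py <<'E'
from st import *
im=((p['color'].astype(int)+p2['color'])//2).astype(np.uint8)
im=np.clip(255*(im/255.)**.6,0,255).astype(np.uint8)
cand=[i for i in range(1,n) if 60<st[i,4]<800 and 200<c[i][0]<360]
i=min(cand,key=lambda i:c[i][1]);u,v=c[i].astype(int)
a=cv2.resize(im[max(v-20,0):max(v-20,0)+40,u-20:u+20],(440,440),interpolation=cv2.INTER_CUBIC)
b=cv2.resize(im[100:420,110:450],(340,320))
out=np.zeros((600,800,3),np.uint8);out[:440,:440]=a;out[:320,450:790]=b
tt=cv2.resize(np.clip(255*(t['color'][195:225,150:190]/255.)**.6,0,255).astype(np.uint8),(340,255),interpolation=cv2.INTER_CUBIC);out[330:585,450:790]=tt
cv2.imwrite('pics/stem.png',out[:,:,::-1]);print('crop origin',u-20,max(v-20,0))
cv2.imwrite('pics/raw.png',p['color'][:,:,::-1])
E
python3 run.py
```

```text
[0.45591726 0.24463672 0.15289817] 40.883057713508606
[(0.56, array([0.4996, 0.28  , 0.0987])), (0.33, array([0.5227, 0.226 , 0.0775]))]
[(0.67, array([0.4641, 0.2506, 0.1597]), array([[285., 267.]]))]
[277 131  15  20 218] [283.4 141.2] [[0.4998 0.2791 0.1   ]]
[260 201  39  29 512] [281.4 214.8] [[0.4652 0.2542 0.1   ]]
[222 257  20  42 393] [232.5 281.6] [[0.4115 0.2518 0.1   ]]
[548 338  12  16 126] [554.4 343.7] [[0.5043 0.0486 0.1   ]]
[535 398  25  22 279] [548.2 410.8] [[0.4626 0.0022 0.1   ]]
crop origin 263 121
```

View pics/stem.png

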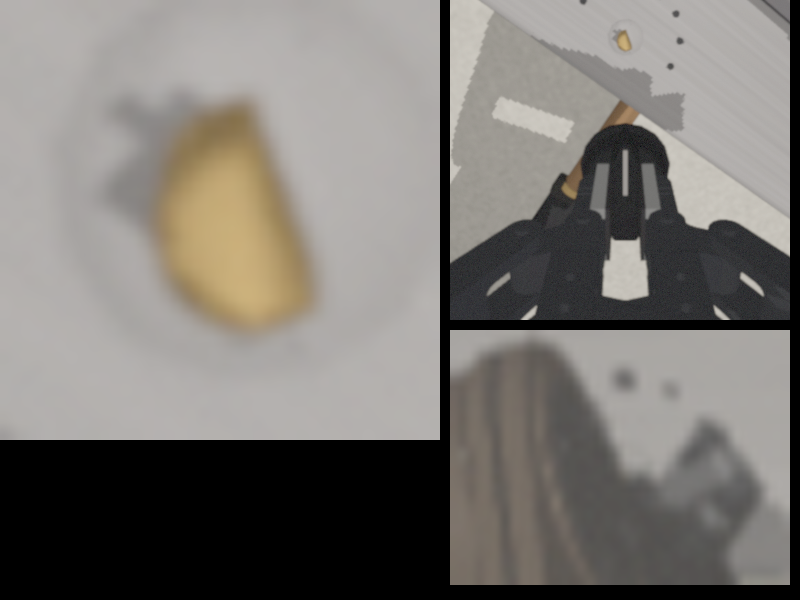

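The last picture shows the stem's D: the flat runs from (250,100) to (312,305) in the 11× crop, i.e. (285.7,130.1)–(291.4,148.7), facing image-right and slightly up. The knob is held straight, white line at about (285,250–295).

```bash
cat > m.py <<'E'
from h import *
p=ctrl.read_camera('wrist');s=ctrl.get_state();T=R.from_quat(s['tcp_rot']);E=s['eef_pos'];t=np.linspace(0,6.28,200)
print(E,np.degrees(np.arctan2(*T.as_matrix()[[1,0],0])),s['qpos'])
a=atz(p,[[285.7,130.1],[291.4,148.7]],.1);d=a[1]-a[0];print(a,np.linalg.norm(d),'flat dir',np.degrees(np.arctan2(d[1],d[0])),'normal',np.degrees(np.arctan2(d[1],d[0]))+90)
# D outline points in 11x crop -> px -> world
cr=np.array([[250,100],[205,115],[168,165],[157,230],[180,285],[245,330],[312,305]])
px=cr/11.+[263,121]-.5
for z in(.102,.096): print(z,atz(p,px,z)[:,:2].round(4).tolist())
# triangulate
import copy
q=dict(p);dE=np.array([.45417,.24443,.21874])-E
X=np.array(p['extrinsics']).copy();X[:3,3]-=X[:3,:3]@dE;q['extrinsics']=X
o1,d1=ray(p,[[283.4,141.2]]);o2,d2=ray(q,[[284.9,126.7]])
k=np.linalg.lstsq(np.c_[d1[0],-d2[0]],o2-o1,rcond=None)[0];print('tri',o1+k[0]*d1[0],o2+k[1]*d2[0])
# held knob model
for z0 in(.0194,.030,.04):
  for x0 in(-.004,0,.004):
    c=np.array([x0,0,z0]);f=lambda z,r=.0225:proj(p,E+T.apply(c+np.c_[r*np.cos(t),r*np.sin(t),0*t-z]))
    b,a=f(0),f(.018);print(z0,x0,'bot',b.min(0).round(),b.max(0).round(),'top',a.min(0).round(),a.max(0).round(),'nose,tail',proj(p,E+T.apply([c+[.026,0,-.036],c+[-.02,0,-.036]])).round().tolist())
E
python3 m.py
```

```text
[0.45473827 0.24461625 0.15128748] 37.38199992737262 [2.96849023e-01 1.42274051e-02 2.03081277e+00 1.17663830e-05
 1.09580486e+00 1.21520108e+00]
[[0.5042552  0.2818442  0.1       ]
 [0.49820058 0.27327763 0.1       ]] 0.010490215064867045 flat dir -125.25162307597783 normal -35.25162307597783
0.102 [[0.5045, 0.2823], [0.5026, 0.2836], [0.4996, 0.2836], [0.4967, 0.2821], [0.4953, 0.2796], [0.4955, 0.2757], [0.4984, 0.2739]]
0.096 [[0.504, 0.282], [0.502, 0.2833], [0.4989, 0.2833], [0.496, 0.2818], [0.4945, 0.2792], [0.4947, 0.2752], [0.4978, 0.2732]]
tri [0.50130042 0.28103381 0.12333583] [0.50157745 0.28058014 0.1233411 ]
0.0194 -0.004 bot [241. 227.] [329. 306.] top [236. 241.] [333. 327.] nose,tail [[285.0, 251.0], [285.0, 347.0]]
0.0194 0 bot [240. 219.] [329. 299.] top [236. 233.] [334. 320.] nose,tail [[285.0, 242.0], [285.0, 340.0]]
0.0194 0.004 bot [240. 211.] [329. 293.] top [236. 225.] [334. 313.] nose,tail [[285.0, 233.0], [285.0, 332.0]]
0.03 -0.004 bot [243. 219.] [326. 295.] top [239. 232.] [330. 314.] nose,tail [[285.0, 241.0], [285.0, 332.0]]
0.03 0 bot [243. 212.] [327. 289.] top [239. 225.] [331. 307.] nose,tail [[285.0, 232.0], [285.0, 325.0]]
0.03 0.004 bot [242. 205.] [327. 282.] top [238. 216.] [331. 300.] nose,tail [[285.0, 223.0], [285.0, 317.0]]
0.04 -0.004 bot [245. 213.] [325. 286.] top [241. 225.] [328. 303.] nose,tail [[285.0, 232.0], [285.0, 319.0]]
0.04 0 bot [245. 206.] [325. 280.] top [241. 217.] [328. 296.] nose,tail [[285.0, 224.0], [285.0, 312.0]]
0.04 0.004 bot [244. 199.] [325. 274.] top [241. 210.] [329. 290.] nose,tail [[285.0, 215.0], [285.0, 305.0]]
```

To row units: 57 mm / 750 = 0.076, 48 mm / 750 = 0.064, 72.7 degrees / 114.5916 = 0.6344.

>>> {"name": "send_rows", "arguments": {
  "rows": "0 0 0.0873 0.0107 0 0 -1;0 0 0.1745 0.0213 0 0 -1;0 0 0.2618 0.032 0.0013 0 -1;0 0 0.3491 0.0427 0.0013 0 -1;0 0 0.4363 0.0533 0.0013 0 -1;0 0 0.5236 0.064 0.0027 0 -1;0 0 0.6109 0.076 0.0027 0 -1;0 0 0.6344 0.076 0.0027 0 -1"
}}

```text
time: 11.65
eef_pos: [0.5015, 0.2779, 0.1509]
tcp_rot: [0.953, -0.304, 0.0, -0.0]
contact_force: [-0.5, -0.7, -1.5]
opening: 0.127
finger_force: 40.9
```

>>> {"name": "send_rows", "arguments": {
  "rows": "0 0 0 0 0 0 -1;0 0 0 0 0 0 -1"
}}

```text
time: 11.9
eef_pos: [0.501, 0.2775, 0.1508]
tcp_rot: [0.953, -0.303, -0.0, 0.0]
contact_force: [0.0, -0.9, -0.7]
opening: 0.129
finger_force: 40.9
```

Run:
```python
from h import *
s=ctrl.get_state();print(s['eef_pos'],np.degrees(np.arctan2(*R.from_quat(s['tcp_rot']).as_matrix()[[1,0],0])),s['qpos'],s['contact_force'])
p=ctrl.read_camera('wrist');print(np.array(p['extrinsics']).round(4).tolist())
print(delta([.501,.2775,.13],np.radians(-35.3-90)))
h=cv2.cvtColor(p['color'],cv2.COLOR_RGB2HSV)
m=cv2.inRange(h,(8,70,60),(28,255,255)); n,l,st,c=cv2.connectedComponentsWithStats(m)
for i in range(1,n):
  if 20<st[i,4]: print(st[i],c[i].round(1))
print(proj(p,[[.4996,.2785,.102],[.4996,.2785,.09],[.4996,.2785,.078]]))
```

```text
[0.50098227 0.2774956  0.15079928] -35.28378732941113 [3.28721713e-01 1.39867862e-01 1.89760055e+00 1.54489649e-05
 1.10425027e+00 2.51532935e+00] [ 0.03172869 -0.89514486 -0.6928014 ]
[[-0.577, -0.8167, 0.0001, 0.5162], [-0.7743, 0.5471, 0.318, 0.2195], [-0.2598, 0.1834, -0.9481, 0.3861], [0.0, 0.0, 0.0, 1.0]]
(array([0., 0., 0.]), array([ 0. , -0. , 20.8]))
[ 362  220   72   82 2078] [398.3 260.8]
[263 392  14   6  48] [269.  394.7]
[[285.61459942 240.05866478]
 [285.57292824 232.35565906]
 [285.53528984 225.40155466]]
```

To row units: 28 mm / 750 = 0.0373, 25 mm / 750 = 0.0333.

>>> {"name": "send_rows", "arguments": {
  "rows": "0 0 0 0 0 0.02 -1;0 0 0 0 0 0.0333 -1;0 0 0 0 0 0.0373 -1;0 0 0 0 0 0.0373 -1"
}}

```text
time: 12.45
eef_pos: [0.5008, 0.2774, 0.1222]
tcp_rot: [0.953, -0.303, -0.0, 0.0]
contact_force: [-0.7, -0.2, -1.3]
opening: 0.128
finger_force: 40.9
```

To row units: 4 mm / 750 = 0.0053, 2 mm / 750 = 0.0027.

>>> {"name": "send_rows", "arguments": {
  "rows": "0 0 0 0 0 0.0027 -1;0 0 0 0 0 0.0053 -1;0 0 0 0 0 0.0053 -1"
}}

```text
time: 12.82
eef_pos: [0.5012, 0.2774, 0.1189]
tcp_rot: [0.953, -0.303, 0.0, -0.0]
contact_force: [1.1, 0.5, -1.1]
opening: 0.128
finger_force: 40.9
```

To row units: 4 mm / 750 = 0.0053, 2 mm / 750 = 0.0027.

>>> {"name": "send_rows", "arguments": {
  "rows": "0 0 0 0 0 0.0027 -1;0 0 0 0 0 0.0053 -1;0 0 0 0 0 0.0053 -1"
}}

```text
time: 13.2
eef_pos: [0.5013, 0.2774, 0.1147]
tcp_rot: [0.953, -0.303, 0.0, 0.0]
contact_force: [1.1, -0.7, -1.6]
opening: 0.131
finger_force: 40.9
```

>>> {"name": "send_rows", "arguments": {
  "rows": "0 0 0 0 0 0.0027 -1;0 0 0 0 0 0.0053 -1;0 0 0 0 0 0.0053 -1"
}}

```text
time: 13.58
eef_pos: [0.5012, 0.2774, 0.1106]
tcp_rot: [0.953, -0.303, 0.0, 0.0]
contact_force: [1.0, -1.7, 0.3]
opening: 0.125
finger_force: 41.0
```

It is sliding on with only a slight lateral force. Next I push home and press.

To row units: 4 mm / 750 = 0.0053, 2 mm / 750 = 0.0027.

>>> {"name": "send_rows", "arguments": {
  "rows": "0 0 0 0 0 0.0027 -1;0 0 0 0 0 0.0053 -1;0 0 0 0 0 0.0053 -1",
  "grip_force": 60
}}

```text
time: 13.95
eef_pos: [0.5013, 0.2775, 0.1073]
tcp_rot: [0.953, -0.303, 0.0, 0.0]
contact_force: [0.3, -1.7, 3.4]
opening: 0.122
finger_force: 64.8
```

To row units: 2 mm / 750 = 0.0027, 1 mm / 750 = 0.0013.

>>> {"name": "send_rows", "arguments": {
  "rows": "0 0 0 0 0 0.0013 -1;0 0 0 0 0 0.0027 -1;0 0 0 0 0 0.0027 -1"
}}

```text
time: 14.32
eef_pos: [0.5014, 0.2775, 0.1058]
tcp_rot: [0.953, -0.303, 0.0, 0.0]
contact_force: [-0.6, -3.7, 6.1]
opening: 0.12
finger_force: 65.3
```

To row units: 2 mm / 750 = 0.0027, 1 mm / 750 = 0.0013.

>>> {"name": "send_rows", "arguments": {
  "rows": "0 0 0 0 0 0.0013 -1;0 0 0 0 0 0.0027 -1;0 0 0 0 0 0.0027 -1"
}}

```text
time: 14.7
eef_pos: [0.5014, 0.2775, 0.1042]
tcp_rot: [0.953, -0.303, 0.0, 0.0]
contact_force: [-1.6, -2.7, 7.6]
opening: 0.118
finger_force: 65.5
```

To row units: 2 mm / 750 = 0.0027, 1 mm / 750 = 0.0013.

>>> {"name": "send_rows", "arguments": {
  "rows": "0 0 0 0 0 0.0013 -1;0 0 0 0 0 0.0027 -1;0 0 0 0 0 0.0027 -1;0 0 0 0 0 0.0027 -1"
}}

```text
time: 15.2
eef_pos: [0.5015, 0.2775, 0.1026]
tcp_rot: [0.953, -0.303, 0.0, 0.0]
contact_force: [-1.7, -3.9, 9.8]
opening: 0.117
finger_force: 65.7
```

To row units: 2 mm / 750 = 0.0027, 1 mm / 750 = 0.0013.

>>> {"name": "send_rows", "arguments": {
  "rows": "0 0 0 0 0 0.0013 -1;0 0 0 0 0 0.0027 -1;0 0 0 0 0 0.0027 -1;0 0 0 0 0 0.0027 -1"
}}

```text
time: 15.7
eef_pos: [0.5016, 0.2775, 0.1011]
tcp_rot: [0.953, -0.303, 0.0, 0.0]
contact_force: [-3.0, -3.8, 10.7]
opening: 0.119
finger_force: 66.0
```

To row units: 2 mm / 750 = 0.0027, 1 mm / 750 = 0.0013.

>>> {"name": "send_rows", "arguments": {
  "rows": "0 0 0 0 0 0.0013 -1;0 0 0 0 0 0.0027 -1;0 0 0 0 0 0.0027 -1;0 0 0 0 0 0.0027 -1"
}}

```text
time: 16.2
eef_pos: [0.5017, 0.2776, 0.1009]
tcp_rot: [0.953, -0.303, 0.0, 0.0]
contact_force: [-6.7, -5.7, 18.3]
opening: 0.121
finger_force: 66.9
```

The force profile fits: 6 N at home, rising to about 11 N over 6 mm, then the stop at 18 N. The knob is home and pressed, so I'm handing in.

```bash
python3 -c "
from h import *
print(ctrl.sign_off());s=ctrl.get_state();print(s['eef_pos'],s['contact_force'],s['finger_force'])"
```

```text
the job is handed in; nothing more can be done
None
the job is handed in; nothing more can be done
```

I put the smaller knob on the left tap, the one feeding the pot's burner, flat matched and fully home, and handed the job in with the gripper holding it pressed to the stop; this rests on the force readings and tool height, not a final picture, and no verdict came back.

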